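Load the second slotted weight on the curd press

ROBOT

A 6-joint arm with a two-finger parallel gripper is mounted at the origin on a cart in front of the work surface, level with it; the furniture and walls round the work are solid. World frame = base frame: x ahead of the robot, y to its left, z up, the work surface at z = 0. Lengths are in mm, angles in rad, forces in N, time in s.
With the tool pointing down it reaches from about 300 to 1000 mm from the base axis. Payload 5.1 kg.
Tool frame: the origin (TCP) lies midway between the tips of the shut fingers; the grasp point (between the pads) lies 19 mm behind it; z points along the fingers, y is the direction in which the jaws open and shut (so a half turn about z gives the same grasp; the last joint's range is limited). The gripper opens to 95 mm and grips with 3 to 60 N. Pads are 20 mm wide; open, the fingers measure 119 mm over their backs; the gripper's body (75 mm by 180 mm) begins 59 mm behind the grasp point.
Start: joints at [-1.268, 0.124, 1.65, -0, 1.367, -0.083], TCP at [244.563, -602.224, 214.656] pointing down, gripper open.
Joint ranges: [-2.61, 2.61], [-1.02, 2.33], [0.03, 2.71], [-1.35, 4.49], [0.32, 2.68], [-2.91, 2.91]. Speed limits (rad/s): [2.57, 2.57, 3.14, 3.14, 3.14, 3.14].

INTERFACE

Orientations are given as a unit quaternion [w, x, y, z].
In Python, from workcell import env gives the robot as it stands. Calls block until the motion is done:
- env.move_pose(position, orientation): joint-space move of the TCP to a pose.
- env.move_l(position, rot=None, velocity=150): straight line of the TCP; rot=None keeps the orientation; velocity is the mean speed in mm/s.
- env.move_j(angles): joint-space move.
- env.move_gripper(opening, effort=None): opening from 0.0 (shut) to 1.0 (fully open); effort is the grip in N (None keeps the last); returns when the fingers have stopped.
- env.hold(seconds).
- env.ik(position, orientation): joint angles nearest the present ones, or None.
- env.get_obs(): the state.
- env.get_image(name): name is "side" or "top" or "wrist"; returns a dict with "color" (420x560x3 uint8, blue, green, red), "camera_matrix" (3x3 intrinsics, pixels), "distortion" ([k1, k2, p1, p2, k3] as OpenCV has them; the pictures are not rectified), "origin" and "attitude" of the camera in the world. Camera axes: x right, y down, z forward; pixel columns grow to the right and rows downward; lengths in mm; the calibration is good to about 2 mm. A picture is of the moment at which its call begins. There is no depth.
A pose or a line that the arm cannot do raises env.IKError and nothing moves.
- env.sign_off(): hands the job in, once; it reports no verdict.
The state is a dict: "clock": time; "joint_pos": joint angles; "qd": joint speeds; "joint_efforts": joint torques, N m; "tool_pos": TCP position; "orientation": TCP orientation; "force": force on the tool from outside, world axes, zero at the start; "moment": the same for the moment, N m; "grip_width": opening from 0.0 (shut) to 1.0 (fully open).
Only numpy, scipy, OpenCV 4.12 (cv2) and the standard library are available. Lean on these libraries where they do the work, as an engineer would, in place of code of your own. Each camera call takes 0.05 s, during which the arm holds its last target. There are 200 camera calls.

TASK

Load the second slotted weight on the little curd press: slide the disc with the peg across its wooden ledge, without lifting it, so that its slot takes in the press stem, and push it gently home until the stem stands at the bottom of the slot. Then turn it on the stem until its slot points at least a quarter turn away from the slot of the weight beneath it, so that the stack cannot slip off, and let go with both weights lying flat and home round the stem. Leave the other things alone.

Things in the scene. Friction and masses are not known exactly. Their poses are not given: they have to be found in the camera images.
- stem: upright steel stem of the curd press, 12 mm diameter, fixed, with a black knob 26 mm wide on top that does not pass through the slots (knob from 56 to 78 mm above this origin). Origin on the stem axis at its foot, on the white press plate (120 mm diameter, top 62 mm above the table); z up
- press: curd press on a wooden base, fixed. Origin on the table under the stem axis, z up. Its +y points level to the loading ledge, a board whose top is 83 mm above the table, 1 mm higher than the lower weight's top, 150 mm wide in x, from y = 62.5 to y = 270 mm. The space above the ledge is free
- lower_center (a point): plain slotted steel disc on the stem, loose: 120 mm diameter, 20 mm thick, 0.9 kg. Point at its centre, half-way up; z up, +x points out along its slot to the mouth. Slot 16 mm wide (flared to 30 mm over the last 14 mm at the rim); its flat bottom lies 6 mm past the centre, so a 12 mm stem at the bottom of the slot stands at the disc's centre
- upper_center (a point): slotted steel disc that starts flat on the ledge, loose, about 0.8 kg, same size and slot as the lower one. Point at its centre, half-way up; z up, +x points out along its slot to the mouth. A round upright peg, 12 mm diameter, rises 18 mm above its top face, 45 mm from the centre, opposite the slot (x = -45 mm). When loaded its centre is 30 mm above the stem's origin
- upper_mouth (a point): middle of the slot's mouth on the rim of the upper disc, half-way up, 60 mm from its centre
- ink_bottle: small ink bottle, 33 mm wide, 62 mm high, on the table in front of the press, bystander; origin under its centre
- tub: round yellow tub, 118 mm wide, 46 mm high, bystander; origin under its centre
- cup: yellow cup, 74 mm wide, 88 mm high, bystander; origin under its centre
Not all that is in view belongs to the job. Leave any red look-alike of the part that bears upper_center alone.

How it is judged (in metres and radians):
On the way:
1. the upper weight is slid on: the stem stands at the bottom of its slot, the weight flat on the lower one (horizontal distance between upper_center and stem below 0.006 m and z of upper_center in the frame of stem between 0.027 and 0.033 m and angle between upper_center's own z axis and vertical below 0.05 rad), for 0.2 s.
At the end, for the whole second after the job is handed in: The upper weight lies flat on the lower one with its centre within 7 mm of the stem axis (stem at the bottom of the slot), the slots point at least about 75 degrees apart, the lower weight is still on the plate within 10 mm of the stem axis, everything at rest (horizontal distance between upper_center and stem below 0.007 m and z of upper_center in the frame of stem between 0.027 and 0.033 m and angle between upper_center's own z axis and vertical below 0.05 rad and x of upper_mouth in the frame of lower_center below 0.015 m and horizontal distance between lower_center and stem below 0.01 m and z of lower_center in the frame of stem below 0.013 m and linear speed of upper_weight below 0.01 m/s and angular speed of upper_weight below 0.05 rad/s); the robot touches nothing.
It fails at once if the upper weight is lifted more than 15 mm off the ledge (z of upper_center in the frame of stem above 0.046 m).
It fails at once if the stem is pressed sideways with more than 40 N (contact force between upper_weight and stem above 40 N).
It fails at once if a bystander (tub, cup or ink bottle) is shifted by more than 30 mm (distance of any of tub, cup, ink_bottle from where it was at the start of the episode above 0.03 m).
It also fails if it takes over 64 s, if anything falls off the work surface, if the arm or the gripper's body presses on something with over 40 N, if the wrist force passes 120 N, or if a joint passes its speed limit or range.

## Working session

There is one attempt and no reset: what is moved stays moved. The work goes in short steps, each a Python script; the robot and the scene stay as the last script left them, time stands still between calls to the robot, and variables do not carry over. Pictures are saved under pics/ and viewed, about 8 in all and at most 12, crops included, and the job is handed in when it is done.

```bash
mkdir -p pics; ls
python3 - <<'E'
from workcell import env
import cv2,numpy as np
for n in("side","top"):
    d=env.get_image(n); cv2.imwrite(f"pics/{n}0.png",d["color"])
    print(n,np.array(d["camera_matrix"]).tolist(),list(d["distortion"]),list(d["origin"]),np.array(d["attitude"]).tolist())
o=env.get_obs();print(o)
E
```

```text
pics
side [[538.2565102691176, 0.0, 283.71328345743825], [0.0, 538.2565102691176, 201.46343169947184], [0.0, 0.0, 1.0]] [np.float64(0.05724329550431198), np.float64(0.0), np.float64(0.0), np.float64(0.0), np.float64(0.0)] [np.float64(417.869363889513), np.float64(-1331.3432487818443), np.float64(500.91667251044095)] [-0.5776802123948934, 0.8124663826487958, -0.061815777084205444, 0.048608219227278995]
top [[520.3946693113502, 0.0, 276.5493315915726], [0.0, 520.3946693113502, 205.43171431535308], [0.0, 0.0, 1.0]] [np.float64(-0.013270196888359422), np.float64(0.0), np.float64(0.0), np.float64(0.0), np.float64(0.0)] [np.float64(442.34144917881565), np.float64(-154.33786408183187), np.float64(1461.0508466752706)] [0.03680731237991948, -0.7013687184402769, 0.7107441836209458, -0.03962130737123126]
{'clock': 0.1, 'joint_pos': array([-1.26760416e+00,  1.24440993e-01,  1.65154903e+00, -2.18961384e-05,
        1.36747593e+00, -8.26109145e-02]), 'qd': array([ 1.19742627e-03, -1.07883191e-03, -2.55028742e-03,  1.31381878e-03,
        3.61204318e-05,  1.23995907e-04]), 'joint_efforts': array([ 9.57829325e-04, -4.18880439e+01, -3.61096323e+01,  7.76267750e-02,
        4.61100193e-02, -7.04633408e-05]), 'tool_pos': array([ 244.38365177, -601.68196549,  213.5023917 ]), 'orientation': array([-9.29777634e-04,  9.81451264e-01,  1.91709518e-01, -1.13749596e-04]), 'force': array([-0.07947968,  1.31268197,  0.56501626]), 'moment': array([ 0.00169204,  0.04239456, -0.03044818]), 'grip_width': 1.003830710518735}
```

View pics/top0.png

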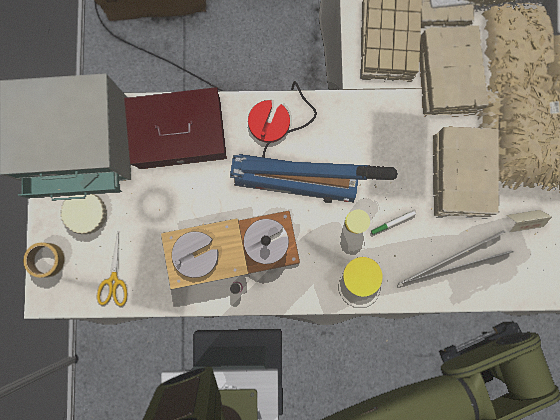

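View pics/side0.png

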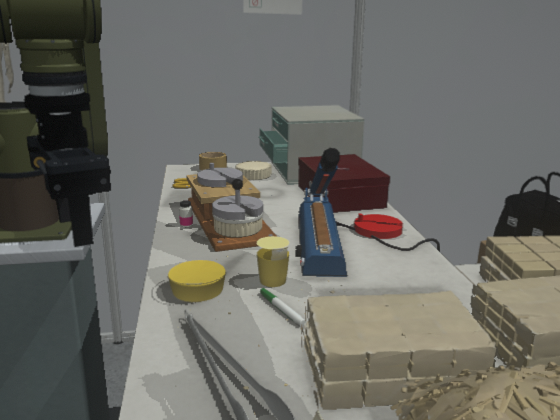

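The top view shows two grey slotted discs. The one on the board at (195,255) is on the ledge and fits the upper weight. The one at (266,242) has the black knob in it, so it is the lower weight on the stem. The red disc at (269,120) is the look-alike and stays put. I'll confirm with an enlarged crop and measure.

```bash
cat > h.py <<'E'
from workcell import env
import cv2,numpy as np
from scipy.spatial.transform import Rotation as R
def ray(d,px):
    K=np.array(d["camera_matrix"]);D=np.array(d["distortion"],float)
    p=cv2.undistortPoints(np.array(px,float).reshape(-1,1,2),K,D).reshape(-1,2)
    q=d["attitude"]; M=R.from_quat([q[1],q[2],q[3],q[0]]).as_matrix()
    return np.array(d["origin"],float),np.c_[p,np.ones(len(p))]@M.T
def onplane(d,px,z):
    o,v=ray(d,px); return o+v*((z-o[2])/v[:,2])[:,None]
def proj(d,P):
    q=d["attitude"]; Ri=R.from_quat([q[1],q[2],q[3],q[0]]).inv()
    t=Ri.apply(-np.array(d["origin"],float))
    return cv2.projectPoints(np.array(P,float).reshape(-1,1,3),Ri.as_rotvec(),t,np.array(d["camera_matrix"]),np.array(d["distortion"],float))[0].reshape(-1,2)
E
python3 - <<'E'
from h import *
d=env.get_image("top");im=d["color"]
c=im[205:305,155:305];cv2.imwrite("pics/crop1.png",cv2.resize(c,None,fx=5,fy=5,interpolation=cv2.INTER_CUBIC))
print(onplane(d,[(195,255)],103),onplane(d,[(265,240)],140),onplane(d,[(266,242)],82))
E
```

```text
[[462.99014639  52.84318474 103.        ]] [[ 497.96016157 -130.10697883  140.        ]] [[ 495.08277363 -131.62953291   82.        ]]
```

View pics/crop1.png

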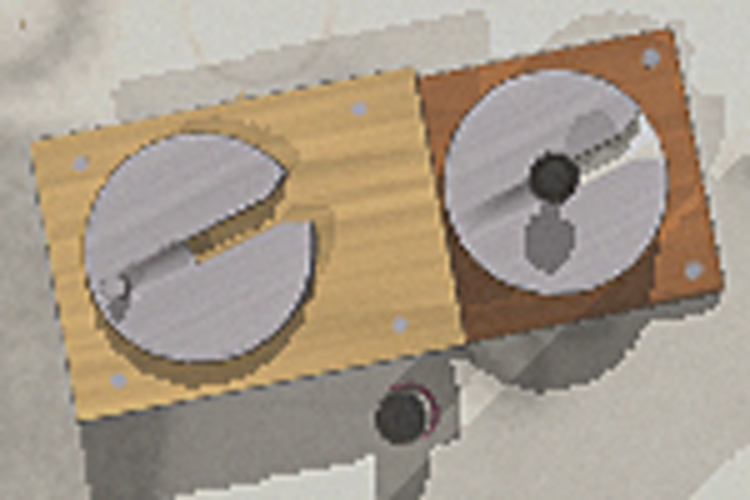

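The crop confirms it. The disc with the peg (peg at crop (115,287)) lies on the ledge with its slot mouth at about (302,197). The lower disc is round the stem, with its knob at (554,178) and its slot mouth at about (640,138). Next I'll measure from closer with the wrist camera.

```bash
cat >> h.py <<'E'
def down(deg):
    a=np.radians(deg)/2; return [0,np.cos(a),np.sin(a),0]
E
python3 - <<'E'
from h import *
for a in (-170,-90,-64,0,64,116,170):
    for P in([445,95,150],[497,-85,150],[540,-130,150]):
        j=env.ik(P,down(a)); print(a,P,None if j is None else np.round(j,2))
env.move_pose([430,-40,330],down(-64)); env.hold(.3)
d=env.get_image("wrist"); cv2.imwrite("pics/w1.png",d["color"])
print(d["origin"],onplane(d,[(280,210)],100),env.get_obs()["force"],env.get_obs()["clock"])
E
```

```text
-170 [445, 95, 150] [ 0.09 -0.28  2.14 -0.    1.28 -1.65]
-170 [497, -85, 150] [-0.28 -0.15  2.04 -0.    1.26 -2.02]
-170 [540, -130, 150] [-0.33 -0.03  1.93 -0.    1.25 -2.08]
-90 [445, 95, 150] None
-90 [497, -85, 150] [-0.28 -0.15  2.04 -0.    1.26  2.87]
-90 [540, -130, 150] [-0.33 -0.03  1.93 -0.    1.25  2.81]
-64 [445, 95, 150] [ 0.09 -0.28  2.14 -0.    1.28  2.78]
-64 [497, -85, 150] [-0.28 -0.15  2.04 -0.    1.26  2.41]
-64 [540, -130, 150] [-0.33 -0.03  1.93 -0.    1.25  2.35]
0 [445, 95, 150] [ 0.09 -0.28  2.14 -0.    1.28  1.66]
0 [497, -85, 150] [-0.28 -0.15  2.04 -0.    1.26  1.29]
0 [540, -130, 150] [-0.33 -0.03  1.93 -0.    1.25  1.24]
64 [445, 95, 150] [ 0.09 -0.28  2.14 -0.    1.28  0.55]
64 [497, -85, 150] [-0.28 -0.15  2.04 -0.    1.26  0.18]
64 [540, -130, 150] [-0.33 -0.03  1.93 -0.    1.25  0.12]
116 [445, 95, 150] [ 0.09 -0.28  2.14 -0.    1.28 -0.36]
116 [497, -85, 150] [-0.28 -0.15  2.04 -0.    1.26 -0.73]
116 [540, -130, 150] [-0.33 -0.03  1.93 -0.    1.25 -0.79]
170 [445, 95, 150] [ 0.09 -0.28  2.14 -0.    1.28 -1.3 ]
170 [497, -85, 150] [-0.28 -0.15  2.04 -0.    1.26 -1.67]
170 [540, -130, 150] [-0.33 -0.03  1.93 -0.    1.25 -1.73]
[ 465.48708743 -113.20048661  499.17346575] [[415.14360575  -6.59599911 100.        ]] [-0.46225844 -0.62953086 -1.59220404] 2.6833
```

View pics/w1.png

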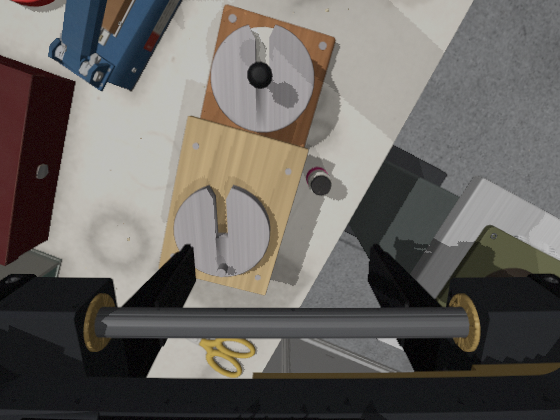

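The wrist view shows both discs clearly: upper disc centre near (222,232), peg near (223,269), knob near (260,75) and the lower slot mouth near (265,28). Next I'll measure on rectified planes.

```bash
cat >> h.py <<'E'
from scipy.optimize import least_squares
def rect(d,c,z,half=80,s=4):  # metric view of plane z; col -> -y, row -> -x, s px/mm
    g=np.arange(-half,half,1/s); X,Y=np.meshgrid(c[0]-g,c[1]-g,indexing="ij")
    p=proj(d,np.c_[X.ravel(),Y.ravel(),np.full(X.size,z)]).astype(np.float32).reshape(*X.shape,2)
    return cv2.remap(d["color"],p[...,0],p[...,1],cv2.INTER_LINEAR)
def w2r(c,P,half=80,s=4): return ((c[1]-P[1]+half)*s,(c[0]-P[0]+half)*s)
def r2w(c,p,half=80,s=4): p=np.asarray(p,float); return np.stack([c[0]+half-p[...,1]/s,c[1]+half-p[...,0]/s],-1)
def greymask(im):
    h=cv2.cvtColor(im,cv2.COLOR_BGR2HSV); return ((h[...,1]<45)&(h[...,2]>75)).astype(np.uint8)*255
def disc(d,c,z,r=60):
    m=cv2.morphologyEx(greymask(rect(d,c,z)),cv2.MORPH_OPEN,np.ones((9,9)))
    n,l,st,ce=cv2.connectedComponentsWithStats(m)
    big=[i for i in range(1,n) if st[i,4]>8000]
    P=np.concatenate([np.concatenate(cv2.findContours((l==i).astype(np.uint8),cv2.RETR_EXTERNAL,cv2.CHAIN_APPROX_NONE)[0])[:,0] for i in big])
    W=r2w(c,P); W=W[abs(np.hypot(*(W-c[:2]).T)-r)<12]
    f=least_squares(lambda v:np.hypot(W[:,0]-v[0],W[:,1]-v[1])-r,c[:2],loss="soft_l1",f_scale=.7)
    return f.x,np.median(abs(f.fun))
def dark(d,px,z,win=22):
    g=d["color"].max(2); x,y=map(int,px); m=np.zeros_like(g); m[y-win:y+win,x-win:x+win]=(g[y-win:y+win,x-win:x+win]<50)*255
    C=max(cv2.findContours(m,cv2.RETR_EXTERNAL,cv2.CHAIN_APPROX_NONE)[0],key=cv2.contourArea)
    (cx,cy),r=cv2.minEnclosingCircle(C); return onplane(d,[(cx,cy)],z)[0],(cx,cy,r)
E
python3 - <<'E'
from h import *
d=env.get_image("wrist"); t=env.get_image("top")
c0=onplane(d,[(222,232)],103)[0]
uc,e=disc(d,c0,103); uc,e=disc(d,uc,103); print("upper w",uc,e)
l0=onplane(d,[(262,77)],82)[0]; lc,e=disc(d,l0,82); print("lower w",lc,e)
k,p=dark(d,(260,75),133); print("knob w",k,p)
kt,p=dark(t,(265,240),133,8); print("knob t",kt,p)
ut,e=disc(t,uc,103);print("upper t",ut,e); lt,e=disc(t,lc,82);print("lower t",lt,e)
im=rect(d,uc,103,80,4); im2=rect(d,lc,82,80,4)
for i,c in((im,uc),(im2,lc)):
    cv2.circle(i,(320,320),240,(0,255,0),1); cv2.circle(i,(320,320),3,(0,0,255),-1)
cv2.imwrite("pics/r1.png",cv2.resize(np.hstack([im,im2]),(800,400)))
E
```

```text
upper w [468.3427973   51.00792988] 0.9902084653642831
lower w [ 500.4853261  -134.57165586] 1.3991133669760885
knob w [ 500.38202067 -133.38481364  133.        ] (258.7954406738281, 74.94318389892578, 13.241731643676758)
knob t [ 491.82688391 -135.00195217  133.        ] (267.0, 242.5, 2.5000998973846436)
upper t [478.5165138   54.33648843] 0.5819497184281346
lower t [ 498.49161958 -130.69763126] 0.9889004025308665
```

View pics/r1.png

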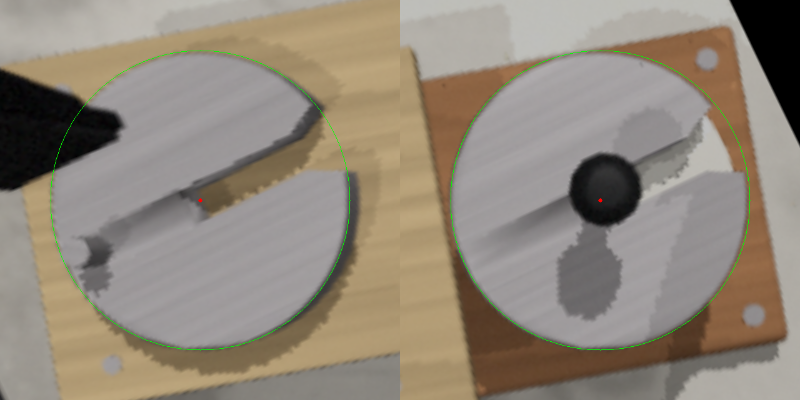

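The rectified fits look good: upper centre about (468,51), slot about 25° off the image horizontal, stem about (500,-133.5). Now I'll grip the peg.

Run:
```python
from h import *
peg=np.array([449.1,91.7]); a=115.3
env.move_gripper(0.45)
env.move_pose([*peg,200],down(a)); env.move_l([*peg,140]); env.hold(.2)
d=env.get_image("wrist"); cv2.imwrite("pics/w2.png",d["color"])
print(proj(d,[[*peg,121],[*peg,103]]),env.get_obs()["tool_pos"],env.get_obs()["clock"])
```

```text
[[280.05186971 248.46496845]
 [280.09756731 237.6171245 ]] [449.92641265  91.78094388 141.31613236] 6.9833
```

View pics/w2.png

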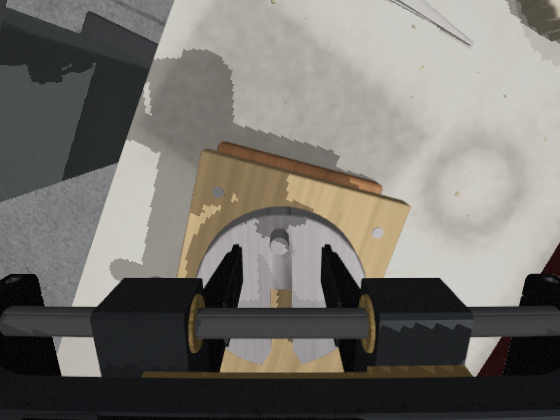

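Run:
```python
from h import *
im=cv2.imread("pics/w2.png")[195:305,215:345]
cv2.imwrite("pics/w2c.png",cv2.resize(im,None,fx=6,fy=5.4,interpolation=cv2.INTER_CUBIC))
```

```text
(no output)
```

View pics/w2c.png

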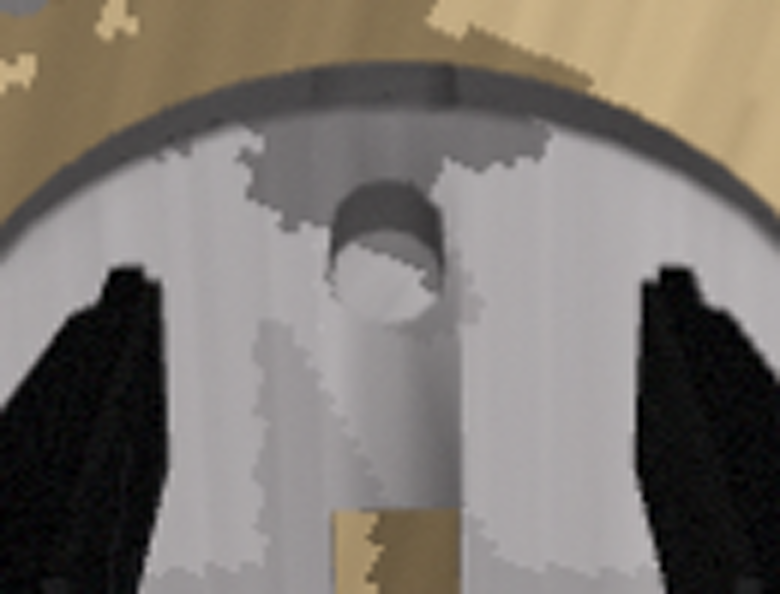

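The peg top is at (279.5,246.5), within about 1 mm of the prediction. The slot looks aligned with the tool axis, so I'll grip, turn to aim at the stem, and slide to just short of it.

```bash
cat >> h.py <<'E'
STEM=np.array([500.2,-133.7])
def disc_to(c,th,z,v=40):  # c centre, th slot direction deg; tool grips peg with its x pointing away from the slot
    u=np.array([np.cos(np.radians(th)),np.sin(np.radians(th))]); p=np.array(c)-45*u
    env.move_l([*p,z],rot=down(th+180),velocity=v)
def state(t=""):
    o=env.get_obs(); print(t,np.round(o["tool_pos"],1),"F",np.round(o["force"],1),"t",round(o["clock"],1),"g",round(o["grip_width"],3)); return o
E
python3 - <<'E'
from h import *
o=state(); z=106.5
env.move_l([449,92.3,z],velocity=60); env.hold(.2); state("down")
env.move_gripper(0.0,effort=45); state("grip")
c=np.array([468.3,51.5]); th=-64.7
goal=np.degrees(np.arctan2(*(STEM-c)[::-1])); print(goal)
for t in np.linspace(th,goal,4)[1:]:
    disc_to(c,t,z,20); state()
u=np.array([np.cos(np.radians(goal)),np.sin(np.radians(goal))])
D=np.hypot(*(STEM-c))
disc_to(c+u*(D-85),goal,z,40); env.hold(.2); state("pre")
w=env.get_image("wrist"); cv2.imwrite("pics/w3.png",w["color"]); t=env.get_image("top")
cc=c+u*(D-85)
a=rect(t,cc,103,80,4);cv2.circle(a,(320,320),240,(0,255,0),1)
q=w2r(cc,STEM); cv2.circle(a,(int(q[0]),int(q[1])),5,(0,0,255),-1)
m=w2r(cc,cc+60*u); cv2.line(a,(320,320),(int(m[0]),int(m[1])),(255,0,0),1)
cv2.imwrite("pics/j3.png",np.hstack([cv2.resize(a,(400,400)),cv2.resize(w["color"],(400,400))]))
E
```

```text
[449.9  91.8 141.3] F [0.  0.3 0. ] t 7.0 g 0.45
down [449.4  92.3 107. ] F [0.1 0.1 0.1] t 7.9 g 0.451
grip [448.9  92.2 106.5] F [-1.2 -1.7  1.9] t 8.5 g 0.111
-80.22691727268011
 [453.1  93.9 106.5] F [ 0.9  0.2 -1. ] t 8.9 g 0.11
 [456.9  95.  106.5] F [ 1.3  0.6 -1.1] t 9.2 g 0.111
 [460.8  95.9 106.5] F [ 1.6  0.5 -1. ] t 9.6 g 0.11
pre [478.1  -5.5 106.5] F [0.2 3.6 0.8] t 12.5 g 0.111
```

View pics/j3.png

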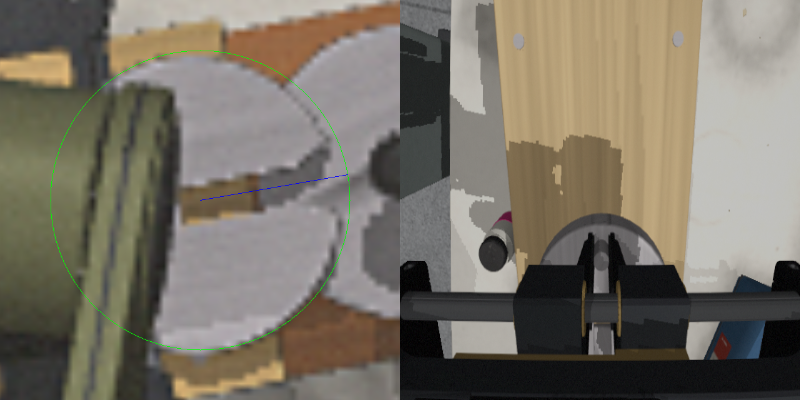

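Top view: the slot centreline points at the knob within about 2 mm, and the grip reads the peg's width. I'll slide on in small steps with force checks.

```bash
cat > slide.py <<'E'
from h import *
z=106.5; c=np.array([468.3,51.5]); v=STEM-c; D=np.hypot(*v); u=v/D; n=np.array([-u[1],u[0]]); th=np.degrees(np.arctan2(u[1],u[0]))
lat=0.
for r in [*range(75,12,-7),*range(11,-6,-1)]:
    disc_to(STEM-u*r+n*lat,th,z,30 if r>11 else 10); F=env.get_obs()["force"]; fa,fl=-F[:2]@u,F[:2]@n
    print(r,"along",round(fa,1),"lat",round(fl,1),"z",round(F[2],1),"off",lat)
    if abs(fl)>4: lat+=.5*np.sign(fl)
    if fa>11 or abs(fl)>20: break
env.hold(.2); o=state("end"); print("centre est",o["tool_pos"][:2]+45*u)
E
python3 slide.py
```

```text
75 along 0.1 lat 0.2 z 0.8 off 0.0
68 along 0.4 lat 0.2 z 0.6 off 0.0
61 along 2.2 lat 1.1 z 0.7 off 0.0
54 along 4.1 lat 0.6 z 3.0 off 0.0
47 along 3.0 lat -0.1 z 4.2 off 0.0
40 along 4.0 lat -0.0 z 5.8 off 0.0
33 along 3.8 lat 0.1 z 4.7 off 0.0
26 along 3.9 lat -0.1 z 4.7 off 0.0
19 along 4.4 lat -0.5 z 4.0 off 0.0
11 along 5.4 lat 0.6 z 5.2 off 0.0
10 along 5.8 lat 0.2 z 4.6 off 0.0
9 along 5.3 lat 1.0 z 4.3 off 0.0
8 along 4.6 lat -0.2 z 5.0 off 0.0
7 along 5.8 lat 0.4 z 4.4 off 0.0
6 along 5.2 lat 0.0 z 4.0 off 0.0
5 along 5.2 lat 0.2 z 4.6 off 0.0
4 along 5.1 lat 0.3 z 3.8 off 0.0
3 along 1.1 lat 0.5 z -1.5 off 0.0
2 along -0.1 lat -0.9 z -4.0 off 0.0
1 along 0.7 lat 0.3 z -4.0 off 0.0
0 along 0.1 lat -0.5 z -3.4 off 0.0
-1 along 2.3 lat -0.0 z -3.5 off 0.0
-2 along 4.7 lat -0.0 z -2.6 off 0.0
-3 along 7.8 lat -0.0 z -1.4 off 0.0
-4 along 12.2 lat -0.4 z -0.6 off 0.0
end [492.7 -90.5 106.4] F [-2.5 12.5 -0.8] t 21.1 g 0.107
centre est [ 500.33645305 -134.82067546]
```

The disc is home: contact force built up from r≈-0.5. I'll ease off, release briefly so it drops flat, then regrip and turn it on the stem.

```bash
cat > turn.py <<'E'
from h import *
v=STEM-np.array([468.3,51.5]); u=v/np.hypot(*v); th0=np.degrees(np.arctan2(u[1],u[0]))
P=STEM+0.6*u; z=105.5
disc_to(P,th0,106.5,10); env.hold(.2); state("eased")
env.move_gripper(.25); env.hold(.4); state("open")
disc_to(P,th0,z,10); env.move_gripper(0.,effort=45); state("regrip")
off=np.zeros(2)
for th in np.linspace(th0,-178,14)[1:]:
    disc_to(P+off,th,z,20); F=env.get_obs()["force"]
    w=np.array([np.cos(np.radians(th)),np.sin(np.radians(th))]); t=np.array([-w[1],w[0]])
    fr,ft=-F[:2]@w,F[:2]@t
    print(round(th),"inward",round(fr,1),"tang",round(ft,1),"z",round(F[2],1),off.round(1))
    if abs(fr)>5: off=off-w*.5*np.sign(fr)
    if np.hypot(*F[:2])>18: print("STOP");break
state("end")
t=env.get_image("top"); w=env.get_image("wrist")
a=rect(t,P,102,80,4)
cv2.imwrite("pics/j4.png",np.hstack([cv2.resize(a,(400,400)),cv2.resize(w["color"],(400,400))]))
E
python3 turn.py
```

```text
eased [492.7 -90.2 106.5] F [ 0.2 -0.  -4.4] t 21.8 g 0.112
open [492.7 -89.9 106.5] F [ 0.6  0.4 -0.2] t 22.7 g 0.252
regrip [492.7 -89.9 105.5] F [ 0.4 -0.4 -0.4] t 23.3 g 0.111
-88 inward -0.1 tang 1.8 z -0.3 [0. 0.]
-95 inward -0.4 tang 0.1 z -1.2 [0. 0.]
-103 inward 0.5 tang 0.6 z 0.5 [0. 0.]
-110 inward -0.2 tang 1.4 z -0.7 [0. 0.]
-118 inward 0.3 tang 0.7 z -0.3 [0. 0.]
-125 inward -0.8 tang 1.3 z -0.7 [0. 0.]
-133 inward 0.5 tang 1.1 z 0.5 [0. 0.]
-140 inward 0.7 tang 0.9 z -0.5 [0. 0.]
-148 inward -1.0 tang -0.4 z -0.0 [0. 0.]
-155 inward -1.3 tang 0.1 z 0.9 [0. 0.]
-163 inward -1.3 tang 0.3 z 0.8 [0. 0.]
-170 inward -0.4 tang 1.2 z 0.8 [0. 0.]
-178 inward -2.0 tang 0.3 z 0.7 [0. 0.]
end [ 545.2 -132.7  105.5] F [-2.  -0.4  0.7] t 29.1 g 0.113
```

View pics/j4.png

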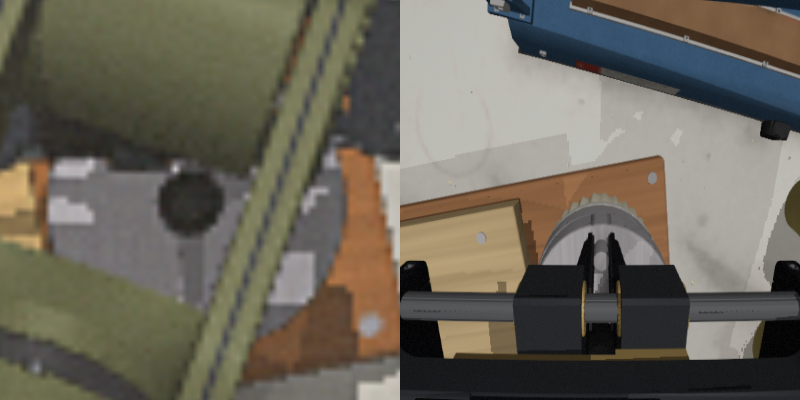

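The turn was smooth, with the slot now pointing at the robot. I'll nudge it home gently, release, back off and look at both discs.

Run:
```python
from h import *
v=STEM-np.array([468.3,51.5]); u=v/np.hypot(*v); P=STEM+.6*u; th=-178
w=np.array([np.cos(np.radians(th)),np.sin(np.radians(th))])
for s in range(0,7):
    disc_to(P+w*s,th,105.5,10); f=-env.get_obs()["force"][:2]@w; print(s,round(f,1))
    if f>5: break
disc_to(P+w*max(s-1.5,0),th,105.5,10); env.hold(.1); state("relaxed")
env.move_gripper(.45); env.hold(.2); o=state("open")
p=o["tool_pos"]; env.move_l([p[0],p[1],160],velocity=60); 
env.move_pose([530,-60,330],down(64)); env.hold(.3)
d=env.get_image("wrist"); cv2.imwrite("pics/w5.png",d["color"])
print(proj(d,[[*STEM,102]])); state()
a=rect(d,STEM,102,80,4); cv2.imwrite("pics/j5.png",np.hstack([cv2.resize(a,(400,400)),cv2.resize(d["color"],(400,400))]))
```

```text
0 -1.0
1 3.3
2 5.0
3 7.8
relaxed [ 544.4 -132.8  105.7] F [ 5.1 -0.9 -2.8] t 30.6 g 0.109
open [ 543.8 -132.8  105.5] F [-0.2 -0.8 -1. ] t 31.5 g 0.451
[[286.19714904 242.52403696]]
 [529.9 -60.2 329.1] F [ 0.1 -0.4  0.8] t 33.8 g 0.45
```

View pics/j5.png

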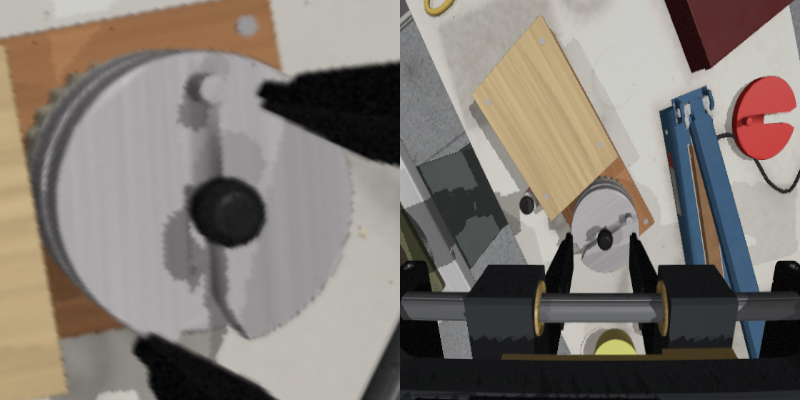

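The upper disc is home with its slot pointing at the robot. Next I'll check that the lower weight did not turn with it, using the side camera before and after, plus a wrist view from the -y side.

Run:
```python
from h import *
env.move_pose([440,-240,330],down(-64)); env.hold(.2)
w=env.get_image("wrist"); s=env.get_image("side")["color"]; s0=cv2.imread("pics/side0.png")
q=proj(w,[[*STEM,92]])[0]; print(q)
x,y=int(np.clip(q[0],75,484)),int(np.clip(q[1],75,344)); k=w["color"][y-75:y+75,x-75:x+75]
f=lambda i:cv2.resize(i[170:250,195:285],(400,300),interpolation=cv2.INTER_CUBIC)
top=env.get_image("top"); 
cv2.imwrite("pics/j6.png",np.vstack([np.hstack([f(s0),f(s)]),np.hstack([cv2.resize(k,(400,300)),cv2.resize(rect(top,STEM,102),(400,300))])]))
state()
```

```text
[202.08836449 232.4686109 ]
 [ 440.1 -239.9  330. ] F [-0.8  0.2 -0.2] t 35.8 g 0.453
```

View pics/j6.png

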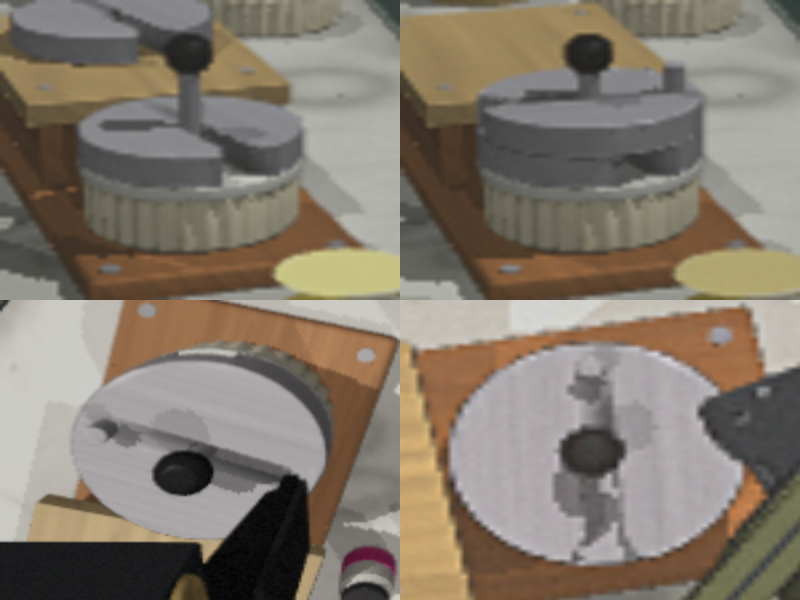

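The side view shows the lower slot's mouth where it was before (about column 235 of each crop), and both weights flat and concentric. I'm handing in.

```bash
python3 -c "
from workcell import env
env.hold(.3);print(env.sign_off(),env.get_obs()['clock'])"
```

```text
the job is handed in; nothing more can be done
the job is handed in; nothing more can be done
```

The second weight is loaded on the stem and the job is handed in. The last robot clock reading was 35.8 s, and sign-off followed after a 0.3 s hold.

**What I did:** I gripped the peg, turned the disc about 15° to aim its slot at the stem, and slid it along the ledge until it met the stem. The tool force peaked at about 12 N along the slot. I released it so it settled flat, regripped it, and turned it about 98° on the stem with forces around 2 N. I then nudged it home with about 8 N, released it and backed off.

**Last checks:**
- **Position:** The side, wrist and top pictures show the upper weight flat and round the stem, with its slot pointing at the robot.
- **Slot angle:** The lower weight's slot mouth is where it was before, so by my estimate the slots are about 114° apart. I judged this from the pictures and the tool's angle and did not measure it exactly.
- **Surroundings:** I planned no move to touch the bystanders or the red look-alike. I did not measure their positions again afterwards.

**Checks that disagreed:**
- **First fix on the upper disc:** The top camera put it about 10 mm from where the wrist camera did, probably because the mask on the coarse top image was poor. I used the wrist value, and a close view of the peg agreed with it to about 1 mm.
- **Stem position:** The top camera's knob fit was also about 8 mm off the wrist value. I used the wrist value again, and the contact on sliding home came within about 1 mm of it.

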